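Hand out the chilled extract tubes beside their groups' vials

ROBOT

A 7-joint arm with a two-finger parallel gripper is mounted at the origin on a cart in front of the work surface, level with it; the furniture and walls round the work are solid. World frame = base frame: x ahead of the robot, y to its left, z up, the work surface at z = 0. Lengths are in m, angles in rad, forces in N, time in s.
With the tool pointing down it reaches from about 0.35 to 0.9 m from the base axis. Payload 19.9 kg.
Tool frame: the origin (TCP) lies between the finger pads; the fingertips stand 19 mm ahead of it and the grasp point (between the pads) is the TCP; z points along the fingers, y is the line along which they close (so a half turn about z gives the same grasp; the last joint's range is limited). The gripper opens to 94 mm and grips with 3 to 60 N. Pads are 16 mm wide; open, the fingers measure 119 mm over their backs; the gripper's body (75 mm by 177 mm) begins 78 mm behind the grasp point.
Start: joints at [-0.042, 0.417, -0.01, 1.614, 0.005, 1.111, -0.053], TCP at [0.625, 0, 0.224] pointing down, gripper open.
Joint ranges: [-2.81, 2.81], [-0.39, 2.02], [-1.27, 1.25], [0.06, 2.57], [-1.19, 4.33], [0.19, 2], [-2.82, 2.82]. Speed limits (rad/s): [1.89, 1.89, 2.39, 2.39, 3.01, 3.01, 3.01].

INTERFACE

Orientations are given as a 3x3 rotation matrix whose columns are the frame's x, y, z axes.
In Python, from rig import robot gives the robot as it stands. Calls block until the motion is done:
- robot.move_ptp(position, orientation): joint-space move of the TCP to a pose.
- robot.move_linear(position, velocity=0.15, frame=None, threshold=None): straight line of the TCP; frame=None keeps the orientation; velocity is the mean speed in m/s. With threshold (N) it stops when the force on the tool has changed by that much, and returns True; else False.
- robot.goto_joints(angles): joint-space move.
- robot.gripper_to(opening): finger opening in m; the grip force is fixed at half the most; returns when the fingers have stopped.
- robot.pause(seconds).
- robot.ik(position, orientation): joint angles nearest the present ones, or None.
- robot.get_state(): the state.
- robot.grab_frame(name): name is "scene" or "side" or "wrist"; returns the picture (400x640x3 uint8, red, green, blue); there is no depth.
- robot.camera_info(name): a dict with "fx", "fy", "cx", "cy" (pixels), "dist" ([k1, k2, p1, p2, k3] as OpenCV has them; the pictures are not rectified), "rvec" (rotation vector, rad) and "tvec" (3), from world to camera coordinates, as OpenCV has them. Camera axes: x right, y down, z forward; pixel columns grow to the right and rows downward; lengths in m; the calibration is good to about 2 mm. A picture is of the moment at which its call begins: read the wrist's pose just before it. camera_info takes no time and is no camera call; for the wrist camera it gives the pose at the moment of the call.
A pose or a line that the arm cannot do raises robot.PlanningError and nothing moves.
- robot.sign_off(): hands the job in; it is judged then, once.
The state is a dict: "time": time; "qpos": joint angles; "joint_vel": joint speeds; "effort": joint torques, N m; "ee_pos": TCP position; "tool_rot": TCP orientation; "force": force on the tool from outside, world axes, zero at the start; "moment": the same for the moment, N m; "opening": finger opening in m; "grasp_force": force on a finger pad.
Only numpy, scipy, OpenCV 4.12 (cv2) and the standard library are available. Lean on these libraries where they do the work, as an engineer would, in place of code of your own. Each camera call takes 0.05 s, during which the arm holds its last target. There are 200 camera calls.

TASK

The class is extracting fruit DNA, and the four groups' extract tubes have chilled in the grey aluminium block. Move all four into the big holes of the white rack so that each one stands right beside the small alcohol vial whose cap has the same colour, lowering each to the bottom of its hole before letting go, not dropping it. Leave the vials standing in their places.

Things in the scene. Friction and masses are not known exactly. Their poses are not given: they have to be found in the camera images.
- cooling_block: Fixed grey anodised aluminium block with a dark rubber skirt, 80 x 236 x 55 mm, that holds the four big tubes at the start. Origin: centre of its underside; x across it, y along its row of round wells. Wells: 36.5 mm wide, 45 mm deep, at x = 0, y = -78, -26, +26, +78 mm; floor at z = 10, mouths at z = 55 mm.
- rack: Fixed white two-tier rack, 108 x 252 x 66 mm. Origin: centre of its underside; x across it, y along its rows. Top plate (upper face z = 62 mm) with four empty big holes, 36.5 mm wide, at x = -25 mm, and four small holes, 25.5 mm wide, with the vials, at x = +29 mm; both rows at y = -78, -26, +26, +78 mm. Things stand on its floor at z = 10 mm.
- tube_red: Big frosted tube with a paper label band and a red ribbed screw cap (fixed on): 116 mm tall, tube 29 mm wide, cap 33 mm wide and 22 mm tall (from 94 to 116 mm), foot tapering to a flat 20 mm wide over the lowest 12 mm; 0.04 to 0.09 kg. Origin: centre of its underside, z up. Stands in one of the block's wells at the start.
- tube_yellow: Big frosted tube with a paper label band and a yellow ribbed screw cap (fixed on): 116 mm tall, tube 29 mm wide, cap 33 mm wide and 22 mm tall (from 94 to 116 mm), foot tapering to a flat 20 mm wide over the lowest 12 mm; 0.04 to 0.09 kg. Origin: centre of its underside, z up. Stands in one of the block's wells at the start.
- tube_green: Big frosted tube with a paper label band and a green ribbed screw cap (fixed on): 116 mm tall, tube 29 mm wide, cap 33 mm wide and 22 mm tall (from 94 to 116 mm), foot tapering to a flat 20 mm wide over the lowest 12 mm; 0.04 to 0.09 kg. Origin: centre of its underside, z up. Stands in one of the block's wells at the start.
- tube_blue: Big frosted tube with a paper label band and a blue ribbed screw cap (fixed on): 116 mm tall, tube 29 mm wide, cap 33 mm wide and 22 mm tall (from 94 to 116 mm), foot tapering to a flat 20 mm wide over the lowest 12 mm; 0.04 to 0.09 kg. Origin: centre of its underside, z up. Stands in one of the block's wells at the start.
- vial_red: Small amber glass vial with a paper label band and a red ribbed screw cap: 70 mm tall, 21 mm wide, cap 23 mm wide. Stands loose in one of the rack's small holes, its top 80 mm above the bench. Origin: centre of its underside, z up. It stays there.
- vial_yellow: Small amber glass vial with a paper label band and a yellow ribbed screw cap: 70 mm tall, 21 mm wide, cap 23 mm wide. Stands loose in one of the rack's small holes, its top 80 mm above the bench. Origin: centre of its underside, z up. It stays there.
- vial_green: Small amber glass vial with a paper label band and a green ribbed screw cap: 70 mm tall, 21 mm wide, cap 23 mm wide. Stands loose in one of the rack's small holes, its top 80 mm above the bench. Origin: centre of its underside, z up. It stays there.
- vial_blue: Small amber glass vial with a paper label band and a blue ribbed screw cap: 70 mm tall, 21 mm wide, cap 23 mm wide. Stands loose in one of the rack's small holes, its top 80 mm above the bench. Origin: centre of its underside, z up. It stays there.
There are look-alikes about, which are no part of the job. Leave any purple look-alike of the tube_green alone.

How it is judged:
By the outcome, as a careful person would: the job done as asked, in the order asked, and still so for the second after the job is handed in, with the robot touching nothing.
It also fails if it takes over 122 s, if anything falls off the work surface, if the arm or the gripper's body presses on something with over 40 N, if the wrist force passes 120 N, or if a joint passes its speed limit or range.

## Working session

There is one attempt and no reset: what is moved stays moved. The work goes in short steps, each a Python script; the robot and the scene stay as the last script left them, time stands still between calls to the robot, and variables do not carry over. Pictures are saved under pics/ and viewed, at most 14 in all, crops included, and the job is handed in when it is done.

```bash
mkdir -p pics; python3 - <<'E'
from rig import robot
import cv2
for n in ("scene","side","wrist"):
    cv2.imwrite(f"pics/{n}0.png",robot.grab_frame(n)[:,:,::-1]); 
    c=robot.camera_info(n);print(n,c)
print(robot.get_state()["tool_rot"])
E
```

```text
scene {'fx': 472.27335148045813, 'fy': 472.27335148045813, 'cx': 315.50002334038646, 'cy': 202.09507055375437, 'dist': array([-0.03099286,  0.        ,  0.        ,  0.        ,  0.        ]), 'rvec': array([ 1.95044236, -1.21169263,  0.61360625]), 'tvec': array([-0.29171322,  0.34378337,  0.63444572])}
side {'fx': 437.62920945283713, 'fy': 437.62920945283713, 'cx': 326.83705137423726, 'cy': 200.69069284138942, 'dist': array([-0.02754042,  0.        ,  0.        ,  0.        ,  0.        ]), 'rvec': array([ 0.32021502, -2.55110008,  1.59371037]), 'tvec': array([0.59065553, 0.11575074, 0.84890031])}
wrist {'fx': 333.3593785806817, 'fy': 333.3593785806817, 'cx': 321.0702626203231, 'cy': 203.09915338281218, 'dist': array([0.02168413, 0.        , 0.        , 0.        , 0.        ]), 'rvec': array([-2.90732713e+00, -1.60969903e-04,  8.05911545e-04]), 'tvec': array([-0.62416866, -0.02408422,  0.38953878])}
[[ 2.01323244e-05  9.99999533e-01 -9.66099341e-04]
 [ 9.99999996e-01 -2.02185964e-05 -8.92896276e-05]
 [-8.93091191e-05 -9.66097539e-04 -9.99999529e-01]]
```

View pics/scene0.png

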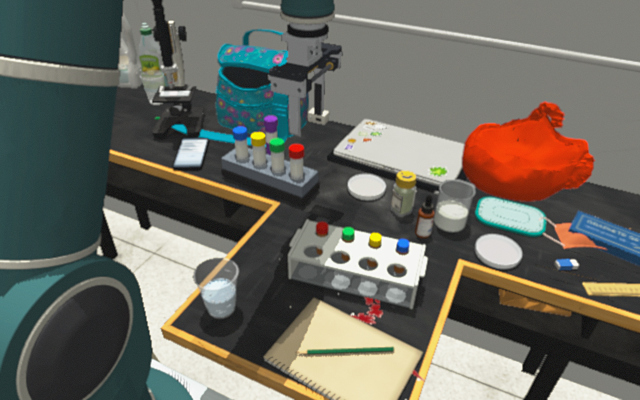

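View pics/wrist0.png

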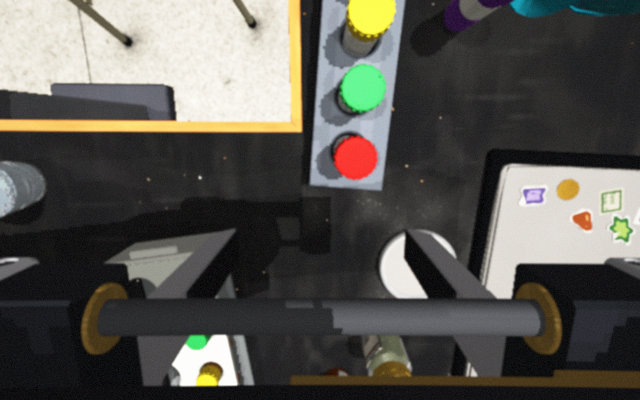

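View pics/side0.png

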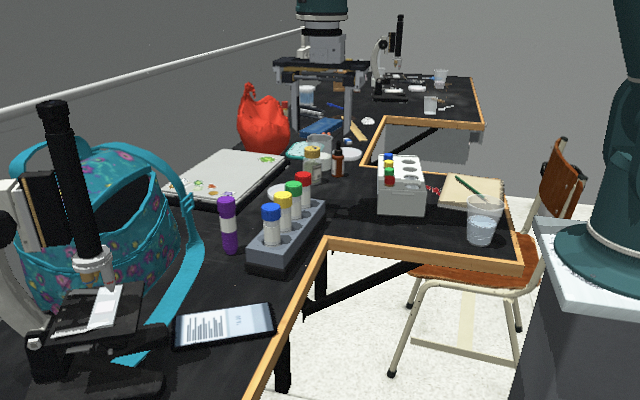

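The scene shows the block at about (270,172) with blue, yellow, green and red tubes, and a purple look-alike behind it. The rack is at about (358,262), with vial caps red, green, yellow and blue. I'll enlarge both.

```bash
python3 - <<'E'
import cv2,numpy as np
s=cv2.imread("pics/scene0.png")
a=cv2.resize(s[110:205,215:325],None,fx=5,fy=5,interpolation=2);b=cv2.resize(s[215:310,280:435],None,fx=5,fy=5,interpolation=2)
cv2.imwrite("pics/cb.png",a);cv2.imwrite("pics/cr.png",b)
E
```

```text
(no output)
```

View pics/cb.png

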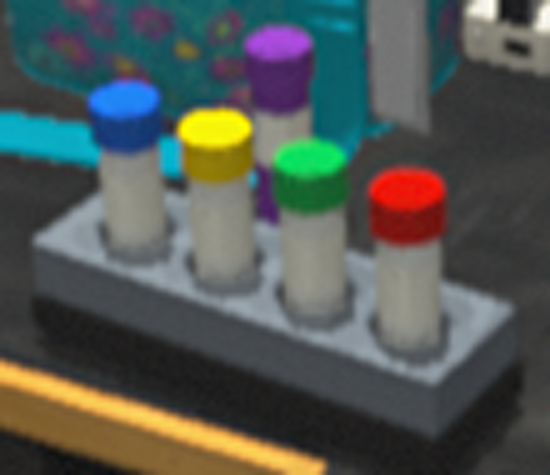

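View pics/cr.png

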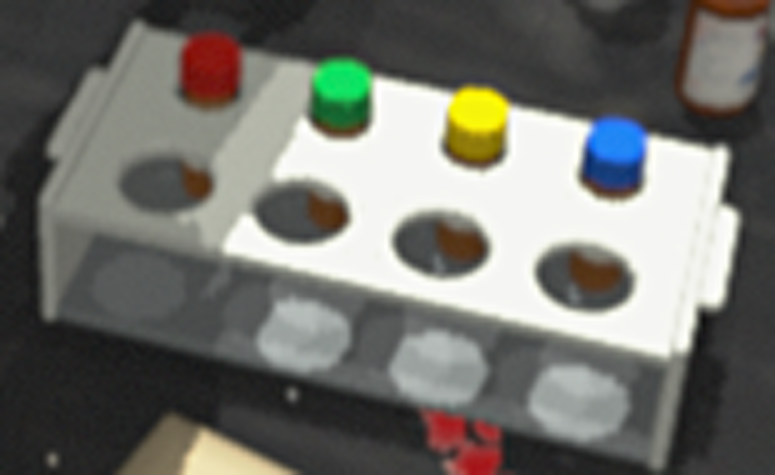

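Cap tops and rack holes are clear in the crops: block caps at (125,97), (215,124), (310,155), (407,184), and rack holes at (167,183), (302,211), (441,243), (585,277). I'll fit the planar poses from these.

```bash
cat > h.py <<'E'
import numpy as np,cv2
from rig import robot
Y=np.array([-78,-26,26,78])/1e3
def proj(ci,P): return cv2.projectPoints(np.array(P,float),ci["rvec"],ci["tvec"],np.array([[ci["fx"],0,ci["cx"]],[0,ci["fy"],ci["cy"]],[0,0,1]]),ci["dist"])[0][:,0]
def world(p,L):
    c,s=np.cos(p[2]),np.sin(p[2]); L=np.array(L,float)
    return np.c_[p[0]+c*L[:,0]-s*L[:,1],p[1]+s*L[:,0]+c*L[:,1],L[:,2]]
E
python3 - <<'E'
from h import *
from scipy.optimize import least_squares as ls
ci=robot.camera_info("scene")
def fit(L,uv,nm):
    best=min((ls(lambda p:(proj(ci,world(p,L))-uv).ravel(),[.55,0.,t]) for t in np.arange(-3,3.2,.7)),key=lambda r:r.cost)
    print(nm,best.x,"\n",np.round(best.fun.reshape(-1,2),1).tolist()); return best.x
px=lambda a,o:(np.array(a)+.5)/5-.5+np.array(o)
cap=px([(125,97),(215,124),(310,155),(407,184)],(215,110))
cor=px([(35,240),(435,382),(515,308)],(215,110))
Lb=[(0,y,.126) for y in Y[::-1]]+[(-.04,.118,.055),(-.04,-.118,.055),(.04,-.118,.055)]
pb=fit(Lb,np.r_[cap,cor],"block BYGR y+ to -")
hole=px([(167,183),(302,211),(441,243),(585,277)],(280,215)); v=px([(211,45),(342,72),(478,100),(615,130)],(280,215))
for o in (1,-1):
    pr=fit([(-.025,y,.062) for y in Y[::o]]+[(.029,y,.08) for y in Y[::o]],np.r_[hole,v],f"rack RGYB o={o}")
    print(world(pr,[(-.025,y,.01) for y in Y[::o]]).round(4).tolist())
print(world(pb,Lb[:4]).round(4).tolist())
E
```

```text
block BYGR y+ to - [ 0.66110314  0.12176722 -0.09665171] 
 [[0.5, -0.7], [0.3, -0.2], [-0.2, -0.3], [-0.3, 0.3], [-2.5, -0.7], [-0.3, 1.4], [2.4, -0.7]]
rack RGYB o=1 [ 0.47735764 -0.17888293  3.3645521 ] 
 [[7.0, -18.6], [6.5, -19.9], [5.7, -21.9], [4.5, -24.2], [-8.2, 20.5], [-6.3, 19.8], [-4.8, 19.0], [-2.9, 17.8]]
[[0.4845, -0.0973, 0.01], [0.496, -0.148, 0.01], [0.5075, -0.1987, 0.01], [0.519, -0.2494, 0.01]]
rack RGYB o=-1 [ 0.47089111 -0.18008719  0.15135232] 
 [[-0.1, -1.2], [0.1, -0.7], [0.2, -0.9], [0.2, -1.3], [-0.3, 1.1], [-0.1, 1.2], [-0.2, 1.2], [0.2, 1.0]]
[[0.4344, -0.1067, 0.01], [0.4423, -0.1582, 0.01], [0.4501, -0.2096, 0.01], [0.4579, -0.261, 0.01]]
[[0.6686, 0.1994, 0.126], [0.6636, 0.1476, 0.126], [0.6586, 0.0959, 0.126], [0.6536, 0.0441, 0.126]]
```

```bash
cat >> h.py <<'E'
PB=np.array([0.6611,0.1218,-0.0967]); PR=np.array([0.4709,-0.1801,0.1514])
R0=np.array([[0,1,0],[1,0,0],[0,0,-1.]])
def Rz(a): c,s=np.cos(a),np.sin(a); return np.array([[c,-s,0],[s,c,0],[0,0,1]])@R0
E
python3 - <<'E'
from h import *
ci=robot.camera_info("wrist")
print("pred caps wrist0 BYGR",proj(ci,world(PB,[(0,y,.126) for y in Y[::-1]])).round(1).tolist())
robot.move_ptp([0.46,-0.29,0.27],Rz(PR[2]))
ci=robot.camera_info("wrist");im=robot.grab_frame("wrist");cv2.imwrite("pics/w1.png",im[:,:,::-1])
print("holes RGYB",proj(ci,world(PR,[(-.025,y,.062) for y in Y[::-1]])).round(1).tolist())
print("vials",proj(ci,world(PR,[(.029,y,.08) for y in Y[::-1]])).round(1).tolist())
np.save("ci1.npy",ci,allow_pickle=True);print(robot.get_state()["time"])
E
```

```text
pred caps wrist0 BYGR [[389.4, -87.2], [378.0, 2.9], [368.1, 82.6], [359.2, 154.1]]
holes RGYB [[323.1, 0.9], [323.0, 58.1], [322.8, 110.9], [322.7, 160.0]]
vials [[381.2, -6.1], [378.7, 54.5], [376.4, 110.3], [374.3, 161.9]]
1.475
```

View pics/w1.png

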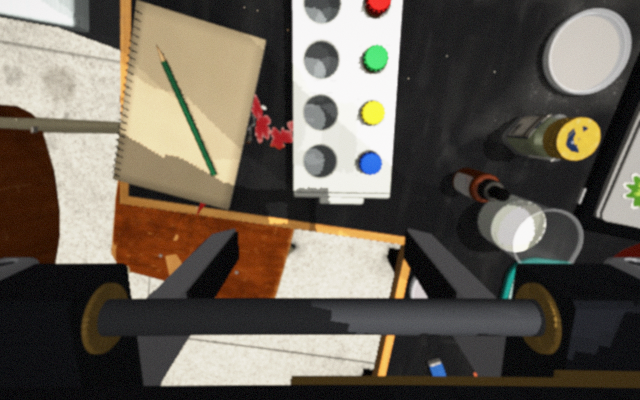

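In the wrist view the holes sit at about (319,161), (320,113) and (321,60), and the vial caps at about (369,163) to (376,58). That is about 3 px left of the prediction, so I'll enlarge and refit.

```bash
python3 - <<'E'
import cv2,numpy as np
w0=cv2.imread("pics/wrist0.png")[0:195,305:405];w1=cv2.imread("pics/w1.png")[0:195,290:405]
cv2.imwrite("pics/c2.png",cv2.resize(np.hstack([w0[:,:100],w1]),None,fx=3,fy=3,interpolation=2))
E
```

```text
(no output)
```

View pics/c2.png

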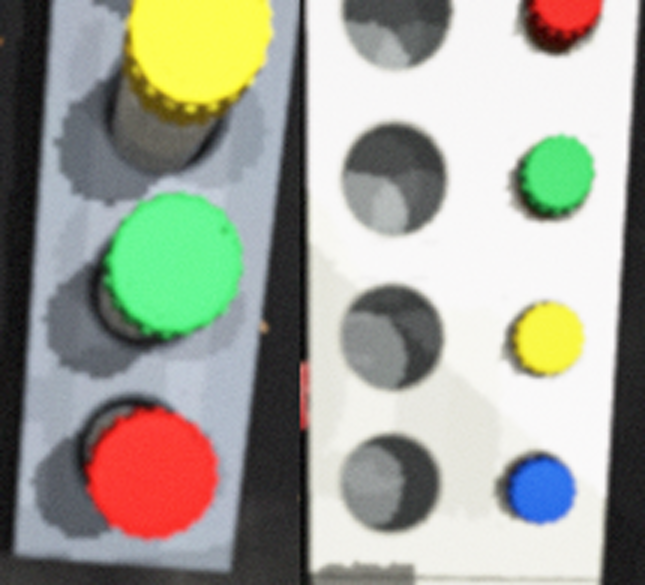

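Refitting with both cameras, using the caps and holes read from this crop.

```bash
python3 - <<'E'
from h import *
from scipy.optimize import least_squares as ls
from scipy.spatial.transform import Rotation
cs=robot.camera_info("scene");c1=np.load("ci1.npy",allow_pickle=True).item()
c0=dict(c1);c0["rvec"]=np.array([-2.90732713,-1.60969903e-04,8.05911545e-04]);c0["tvec"]=np.array([-0.62416866,-0.02408422,0.38953878])
px=lambda a,o:(np.array(a)+.5)/5-.5+np.array(o)
def fit(nm,p0,*obs):
    f=lambda p:np.concatenate([((proj(c,world(p,L))-uv)*w).ravel() for c,L,uv,w in obs])
    r=ls(f,p0);print(nm,r.x.round(4).tolist(),r.fun.reshape(-1,2).round(1).tolist())
cap=lambda ys:[(0,y,.126) for y in ys]
a=(cs,cap(Y[::-1]),px([(125,97),(215,124),(310,155),(407,184)],(215,110)),1)
b=(c0,cap(Y[2::-1]),np.array([(372.2,12.5),(362.8,87.5),(355.8,157.5)]),1)
d=(c0,[(-.04,-.118,.055),(.04,-.118,.055)],np.array([(310.2,184.2),(381.5,190.2)]),1)
fit("B scene",PB,a);fit("B wrist caps",PB,b);fit("B wrist",PB,b,d);fit("B both",PB,a,b,d)
H=lambda ys:[(-.025,y,.062) for y in ys]+[(.029,y,.08) for y in ys]
a=(cs,H(Y[::-1]),px([(167,183),(302,211),(441,243),(585,277),(211,45),(342,72),(478,100),(615,130)],(280,215)),1)
b=(c1,H(Y[2::-1]),np.array([(321.2,59.5),(320.6,112.2),(319.8,161.2),(376.2,57.5),(372.9,112.5),(370.2,162.9)]),1)
fit("R scene",PR,a);fit("R wrist",PR,b);fit("R both",PR,a,b)
E
```

```text
B scene [0.6601, 0.1214, -0.0716] [[-0.1, -0.1], [0.1, 0.1], [-0.1, -0.2], [0.1, 0.1]]
B wrist caps [0.6575, 0.1176, -0.0874] [[-0.0, -2.8], [0.5, 1.2], [-0.5, 2.1]]
B wrist [0.6575, 0.1187, -0.0783] [[-0.2, -4.6], [0.9, -0.3], [0.6, 0.8], [-4.8, 3.7], [3.1, 3.8]]
B both [0.6576, 0.1188, -0.0782] [[0.4, 0.5], [0.5, 0.8], [0.3, 0.6], [0.5, 1.0], [-0.1, -4.8], [1.0, -0.5], [0.6, 0.6], [-4.8, 3.5], [3.1, 3.6]]
R scene [0.4709, -0.1801, 0.1514] [[-0.1, -1.2], [0.1, -0.7], [0.2, -0.9], [0.2, -1.3], [-0.3, 1.1], [-0.1, 1.2], [-0.2, 1.2], [0.2, 1.0]]
R wrist [0.4687, -0.1821, 0.1359] [[-0.3, -0.1], [-0.5, -0.0], [-0.5, -0.0], [0.2, -0.6], [0.5, -0.0], [0.5, 1.0]]
R both [0.4689, -0.1816, 0.1378] [[0.2, -0.7], [0.3, 0.1], [0.4, 0.2], [0.4, 0.0], [0.3, 1.6], [0.5, 1.9], [0.4, 2.3], [0.8, 2.3], [-0.0, -0.5], [-0.1, -0.4], [-0.0, -0.4], [0.5, -1.1], [0.9, -0.5], [1.0, 0.5]]
```

```bash
cat >> h.py <<'E'
PB=np.array([0.6578,0.119,-0.078]); PR=np.array([0.4689,-0.1816,0.1378])
ZG=.116;ZH=.275
IDX=dict(red=0,green=1,yellow=2,blue=3)   # both from y- end in block; rack runs from y+ end
S=lambda *k:print(*k,{k:np.round(v,4).tolist() for k,v in robot.get_state().items() if k in("time","ee_pos","force","opening","grasp_force")})
def pick(c):
    p=world(PB,[(0,Y[IDX[c]],0)])[0]; robot.gripper_to(.064)
    robot.move_ptp([p[0],p[1],ZH-.05],Rz(PB[2])); robot.move_linear([p[0],p[1],ZG],.15)
    robot.gripper_to(.02); S(c,"grip"); robot.move_linear([p[0],p[1],ZH],.2)
def over(c):
    p=world(PR,[(-.025,Y[3-IDX[c]],0)])[0]; robot.move_ptp([p[0],p[1],ZH],Rz(PR[2])); return p
def place(p):
    robot.move_linear([p[0],p[1],ZG+.012],.12,threshold=12) and S("early!")
    hit=robot.move_linear([p[0],p[1],ZG-.004],.02,threshold=4); S("down",hit)
E
python3 - <<'E'
from h import *
pick("red");p=over("red")
robot.pause(.3)
f=robot.grab_frame("scene");g=robot.grab_frame("side");S()
q=[(p[0],p[1],ZH-ZG+.01)]
print(q,proj(robot.camera_info("scene"),q),proj(robot.camera_info("side"),q))
a=proj(robot.camera_info("scene"),q)[0].astype(int);b=proj(robot.camera_info("side"),q)[0].astype(int)
print(a-[50,75],b-[50,75])
cr=lambda i,a:cv2.resize(i[a[1]-75:a[1]+65,a[0]-50:a[0]+50,::-1],None,fx=4,fy=4,interpolation=2)
cv2.imwrite("pics/h1.png",np.hstack([cr(f,a),cr(g,b)]))
E
```

```text
red grip {'time': 5.0333, 'ee_pos': [0.6518, 0.0413, 0.1162], 'force': [-1.0367, 0.6184, 2.896], 'grasp_force': 30.0006, 'opening': 0.0322}
{'time': 7.4083, 'ee_pos': [0.4336, -0.1076, 0.2749], 'force': [-0.2811, 0.1575, -0.3511], 'grasp_force': 29.9999, 'opening': 0.0321}
[(np.float64(0.433422569463391), np.float64(-0.10777350121724528), 0.16900000000000004)] [[313.69515775 204.6255414 ]] [[416.93356674 140.44427233]]
[263 129] [366  65]
```

View pics/h1.png

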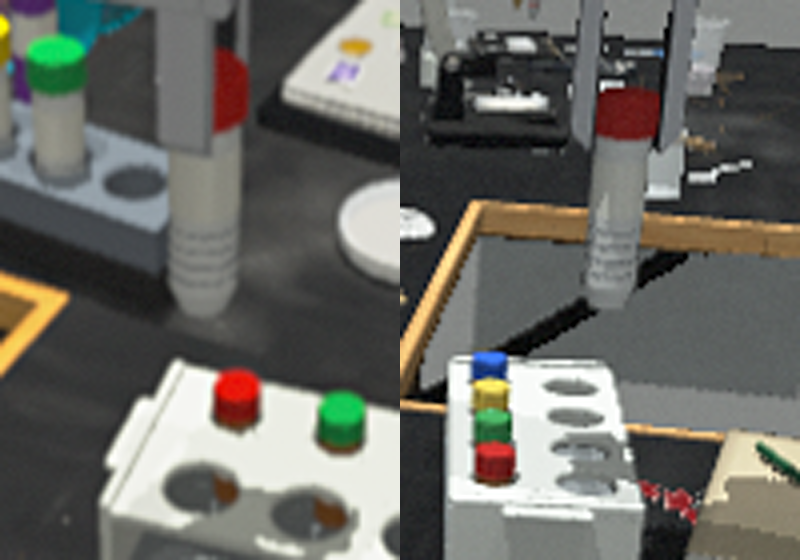

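The tube hangs nearly straight. Its foot is at about (313,206) in the scene view and (418,141) in the side view, within 2 px of the prediction, so I'll place it.

```bash
python3 - <<'E'
from h import *
p=world(PR,[(-.025,Y[3],0)])[0]; place(p)
robot.gripper_to(.055); S("open"); robot.move_linear([p[0],p[1],ZH-.05],.2)
f=robot.grab_frame("scene");g=robot.grab_frame("side")
cr=lambda i,x,y:cv2.resize(i[y:y+140,x:x+100,::-1],None,fx=4,fy=4,interpolation=2)
cv2.imwrite("pics/h2.png",np.hstack([cr(f,275,180),cr(g,350,110)]))
E
```

```text
down True {'time': 9.3833, 'ee_pos': [0.4334, -0.1078, 0.1159], 'force': [0.7009, 0.0067, 3.3154], 'grasp_force': 30.0008, 'opening': 0.0323}
open {'time': 9.9417, 'ee_pos': [0.4331, -0.1077, 0.116], 'force': [0.4228, 0.1687, -1.3819], 'grasp_force': 0.0, 'opening': 0.0551}
```

View pics/h2.png

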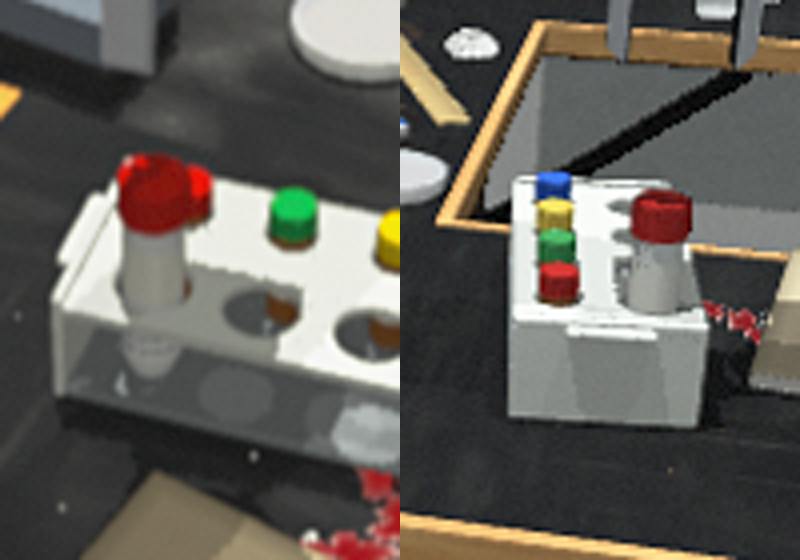

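The red tube stands on the rack floor beside the red vial, cap at about (314,228) in the scene view. Now the other three, stopping if any depth looks wrong.

```bash
python3 - <<'E'
from h import *
for c in ("green","yellow","blue"):
    pick(c)
    if not .029<robot.get_state()["opening"]<.035: print("bad grip");break
    p=over(c); place(p)
    if abs(robot.get_state()["ee_pos"][2]-ZG)>.004: print("bad depth");break
    robot.gripper_to(.055); robot.move_linear([p[0],p[1],ZH-.05],.2); S("done")
else: robot.move_ptp([.55,.05,.35],Rz(0)); robot.pause(.5)
f=robot.grab_frame("scene");g=robot.grab_frame("side");
cr=lambda i,x,y:cv2.resize(i[y:y+140,x:x+160,::-1],None,fx=2.5,fy=2.5,interpolation=2)
cv2.imwrite("pics/h3.png",np.vstack([np.hstack([cr(f,280,180),cr(g,330,110)])]));S()
E
```

```text
green grip {'time': 13.7417, 'ee_pos': [0.6559, 0.0931, 0.1162], 'force': [-0.7871, -0.4074, 2.8858], 'grasp_force': 30.0005, 'opening': 0.0323}
down True {'time': 17.9167, 'ee_pos': [0.4405, -0.1593, 0.1159], 'force': [0.3431, 0.2496, 4.4085], 'grasp_force': 30.0009, 'opening': 0.0321}
done {'time': 19.1667, 'ee_pos': [0.4401, -0.1592, 0.2241], 'force': [-0.1732, -0.0352, 0.5333], 'grasp_force': 0.0, 'opening': 0.0549}
yellow grip {'time': 22.425, 'ee_pos': [0.6599, 0.145, 0.1162], 'force': [-0.3181, -0.1499, 3.2377], 'grasp_force': 30.0004, 'opening': 0.0327}
down True {'time': 26.875, 'ee_pos': [0.4477, -0.2108, 0.1159], 'force': [-0.3404, 0.789, 4.4559], 'grasp_force': 30.001, 'opening': 0.0324}
done {'time': 28.125, 'ee_pos': [0.4472, -0.2106, 0.224], 'force': [0.334, -0.263, -1.0568], 'grasp_force': 0.0, 'opening': 0.0549}
blue grip {'time': 31.675, 'ee_pos': [0.664, 0.1968, 0.1162], 'force': [0.1324, 0.0596, 1.9217], 'grasp_force': 30.0005, 'opening': 0.0322}
down True {'time': 36.425, 'ee_pos': [0.4548, -0.2623, 0.1159], 'force': [0.8933, 0.5197, 3.1521], 'grasp_force': 30.0008, 'opening': 0.0326}
done {'time': 37.675, 'ee_pos': [0.4544, -0.2622, 0.224], 'force': [-0.4346, 0.5246, 0.2084], 'grasp_force': 0.0, 'opening': 0.0553}
{'time': 39.5917, 'ee_pos': [0.55, 0.05, 0.35], 'force': [-0.1484, -0.1085, 0.1454], 'grasp_force': 0.0, 'opening': 0.0551}
```

View pics/h3.png

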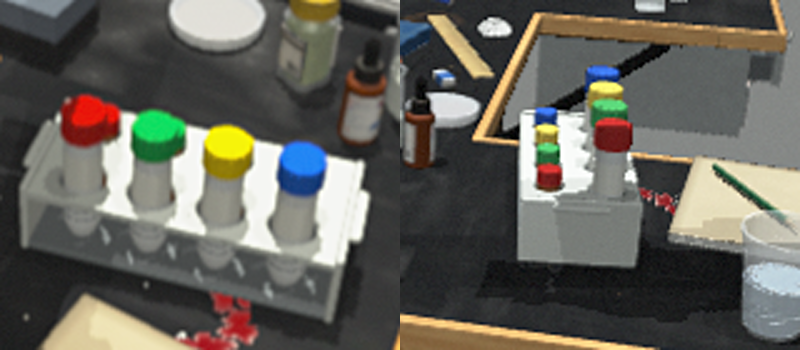

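All four tubes stand in the rack beside the vial of the same colour, with the vials still in their places. Handing in.

```bash
python3 -c "
from rig import robot
print(robot.sign_off())"
```

```text
the job is handed in; nothing more can be done
None
```

All four extract tubes now stand at the bottom of their rack holes, each beside the vial with the matching cap; the vials are still in their places, and the job was handed in at about 40 s.

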